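# Show the stubby screwdriver's tip to the inspection camera

### The job

Take the short stubby screwdriver out of the open parts bin and hold it up in the air to the inspection camera, so that its tip can be checked for wear: the blade pointing straight into the lens along the line of sight (the camera looks down at a slant), with the tip 60 mm in front of the middle of the lens. Finish while still holding it there, still. Do not touch the camera or its stand, leave the longer screwdriver and the tape roll in the bin, and do not push about the loose things on the bench.

Things in the scene. Friction and masses are not known exactly. Their poses are not given: they have to be found in the camera images.
- bin: open grey plastic parts bin, 260 (its x) x 320 (its y) x 45 mm high, walls and floor 5 mm thick, fixed to the bench; origin under the centre of its floor on the bench top, z up. It stands right of the middle of the bench. In it lie, side by side along its y and about 95 mm apart in any order, the stubby screwdriver, a longer screwdriver and a roll of tape
- stub: the short stubby screwdriver, 128 mm long, roughly 60 to 130 g, lying in the bin, tip roughly away from the robot; origin under the middle of its length, z up, tip toward its -y. The fluted handle runs from y = -8 to +54 mm (middle +23), 32 mm wide along x, 27 mm high; a cap ends at +64. The shank is 6 mm thick, its axis 13.5 mm above the underside
- stub_tip (a point): the tip of the stubby screwdriver's blade, at (0, -64, 13.5) mm in its frame, same axes as stub
- long_driver: the longer screwdriver in the bin, 208 mm long, handle 30 mm wide and 26 mm high; same axes as the stubby one (tip toward its -y); leave it in the bin
- tape_roll: small roll of black tape lying flat in the bin, 58 mm across, 19 mm high; origin under its centre; leave it in the bin
- camera_stand: inspection camera's stand on the left of the bench, fixed: square steel foot 120 x 120 x 12 mm, behind the head a steel column up to 280 mm high with a fork that carries the camera head, 80 mm wide, at 250 mm height; origin under the foot's centre, its -x is the side the camera looks to (roughly to the robot's right)
- lens (a point): centre of the front face of the lens (36 mm across, the front end of the black barrel of the camera head; the grey head is 56 mm wide, 50 mm high, and with the barrel about 95 mm long). Its -x axis is the direction in which the camera looks, slanting down; its y is level and its z is the camera's up
- focus (a point): point on the line of sight 60 mm in front of the lens, where the tip has to be; same axes as lens (its +x points straight back to the lens). Nothing is there but air; it lies about 0.17 to 0.24 m above the bench
- measure: tape measure lying loose on its side on the bench, 66 x 75 x 39 mm; origin under its centre; bystander
- pliers: combination pliers lying loose on the bench near its front edge, between bin and camera stand, 67 x 185 x 14 mm; origin under the centre; bystander

How it is judged:
By the outcome, as a careful person would: the job done as asked, in the order asked, and still so for the second after the job is handed in, while the arm keeps its last pose, push and grip.
It also fails if it takes over 35 s, if anything falls off the work surface, if the arm or the gripper's body presses on something with over 40 N, if the wrist force passes 120 N, or if a joint passes its speed limit or range.

### The arm

A 7-joint arm with a two-finger parallel gripper is mounted at the origin on a cart in front of the work surface, level with it; the furniture and walls round the work are solid. World frame = base frame: x ahead of the robot, y to its left, z up, the work surface at z = 0. Lengths are in m, angles in rad, forces in N, time in s.
With the tool pointing down it reaches from about 0.425 to 0.925 m from the base axis. Payload 6.8 kg.
Tool frame: the origin (TCP) lies at the very end of the fingers, on their centre line; the grasp point (between the pads) lies 19 mm behind it; z points along the fingers, y is the line along which they close (so a half turn about z gives the same grasp; the last joint's range is limited). The gripper opens to 85 mm and grips with 20 to 120 N. Pads are 22 mm wide; open, the fingers measure 114 mm over their backs; the gripper's body (76 mm by 85 mm) begins 54 mm behind the grasp point. The pads swing forward as they close: fully open they stand 13 mm farther back than shut.
Start: joints at [-1.42, 0.477, 0.022, 1.555, -0.011, 1.109, -0.083], TCP at [0.173, 0.653, 0.231] pointing down, gripper open.
Joint ranges: [-2.96, 2.96], [-0.34, 2.1], [-1.41, 1.46], [0.24, 2.44], [-1.37, 4.51], [0.17, 1.92], [-2.96, 2.96]. Speed limits (rad/s): [2.39, 2.39, 3.14, 3.14, 3.14, 3.14, 3.14].

### API

Orientations are given as a unit quaternion [w, x, y, z].
In Python, from station import monitor, eyes, bot gives the robot as it stands.
- The arm moves only by the tool creep_tool, called after ">>>" in YAML: its name, and indented under it one key for each argument. Schema: {"type":"object","properties":{"ticks":{"type":"array","items":{"type":"array","items":{"type":"array","items":{"type":"number"},"minItems":5,"maxItems":5},"minItems":1,"maxItems":20},"minItems":1,"maxItems":1},"grip_n":{"type":"number"},"only":{"type":"string"},"quiet":{"type":"boolean"},"lines":{"type":"string"}},"required":["ticks"],"additionalProperties":false}. ticks is a list that holds a single list of rows (three levels of brackets), with 1 to 20 rows, each of 5 numbers: dx, dy, dz in shares of the most that a row can go, 1 being 50 mm, then a turn about the tool's z in shares of 180 degrees (1.0 is 180 degrees), then the opening from 0.0 (shut) to 1.0 (fully open); each row shifts and turns the commanded pose from where the row before left it, along the tool's axes as they then stand; what a row does not reach is not made up. A row lasts 1/10 s, in which the tool goes at most 0.05 m and 0.15 rad, less where a joint would pass 70% of its speed; a pose out of reach is approached as far as the arm can. The fingers move at their own pace and stop on an object; grip_n is the grip in N (left out, the last holds). Time passes only in rows, so rows that do not move let the fingers close. The tool returns the time, the measured TCP pose, the force, the opening and the grip force at its end. only (a regular expression) keeps the lines of the reply that match it, lines (a string "A,B") keeps lines A to B, and quiet returns only ok. A shift or turn number past 1, either way, is cut back to 1. Input that does not fit is refused with a message, and nothing moves.
- monitor.get_obs(): the state, without advancing time (a new reading comes with each control period).
- eyes.read_camera(name): name is "scene" or "top" or "wrist"; returns the picture (400x640x3 uint8, blue, green, red); there is no depth.
- eyes.camera_info(name): a dict with "vertical_fov" (degrees; the focal length in pixels is half the picture's height over the tangent of half this angle, whatever the lens; pixels are square), "cx", "cy" (the principal point, pixels), "k1" (the pictures are not rectified: a ray, as slopes to the right and down, at radius r is drawn at 1 + k1 r^2 times it, then the intrinsics apply), "view" (4x4, takes a point from world to camera coordinates); the wrist camera has in their place "hand_eye" (4x4, takes a point from camera to tool coordinates, whose origin is the TCP and whose axes are the flange's). Camera axes: x right, y up, looking along -z (the intrinsics and any distortion apply to the point x, -y, -z); pixel columns grow to the right and rows downward; lengths in m; the calibration is good to about 2 mm. A picture is of the moment at which its call begins: read the wrist's pose just before it. camera_info takes no time and is no camera call.
- bot.hand_in(): hands the job in; it is judged then, once.
The state is a dict: "t": time; "q": joint angles; "joint_vel": joint speeds; "joint_torque": joint torques, N m; "eef_pos": TCP position; "tool_rot": TCP orientation; "contact_force": force on the tool from outside, world axes, zero at the start; "torque": the same for the moment, N m; "gripper_width": opening from 0.0 (shut) to 1.0 (fully open); "grasp_force": force on a finger pad.
Only numpy, scipy, OpenCV 4.12 (cv2) and the standard library are available. Lean on these libraries where they do the work, as an engineer would, in place of code of your own. Each camera call takes 0.05 s, during which the arm holds its last target. There are 200 camera calls.

## Working session

There is one attempt and no reset: what is moved stays moved. The work goes in short steps, Python scripts to look and compute and a tool call to move; the robot and the scene stay as the last step left them, time stands still between calls to the robot, and variables do not carry over. Pictures are saved under pics/ and viewed, at most 10 in all, crops included, and the job is handed in when it is done.

```bash
ls; mkdir -p pics
```

Run:
```python
from station import monitor, eyes, bot
import cv2, numpy as np
np.set_printoptions(precision=4,suppress=True)
o=monitor.get_obs(); print(o)
for n in ("scene","top","wrist"):
    im=eyes.read_camera(n); cv2.imwrite(f"pics/{n}0.png",im); print(n,eyes.camera_info(n))
```

```text
pics
{'t': 0.0, 'q': array([-1.4201,  0.4778,  0.0223,  1.5565, -0.0115,  1.1093, -0.0831]), 'joint_vel': array([-0.0007,  0.0001,  0.0012,  0.0011,  0.0005,  0.0004,  0.0009]), 'joint_torque': array([  0.0003, -59.6439,   1.6077, -28.1213,   0.0124,   0.0091,
         0.    ]), 'eef_pos': array([0.1726, 0.6519, 0.2303]), 'tool_rot': array([-0.    ,  0.129 ,  0.9916, -0.0009]), 'contact_force': array([-0.2028, -0.4759, -0.4726]), 'torque': array([-0.012 , -0.0498,  0.0203]), 'grasp_force': 0.0, 'gripper_width': 1.0021798673296025}
scene {'vertical_fov': 48.29779904959522, 'cx': 319.57222282449237, 'cy': 199.08036280833784, 'k1': -0.08646490685483967, 'view': array([[ 0.7649, -0.6441, -0.0103, -0.3567],
       [ 0.2875,  0.3271,  0.9002, -0.3305],
       [-0.5764, -0.6915,  0.4353, -0.9288],
       [ 0.    ,  0.    ,  0.    ,  1.    ]])}
top {'vertical_fov': 53.421707590929124, 'cx': 313.8777980767302, 'cy': 207.05090251445222, 'k1': -0.09184526428577772, 'view': array([[ 0.2397, -0.9707, -0.0177, -0.0515],
       [ 0.7689,  0.1787,  0.6139, -0.5445],
       [-0.5927, -0.1608,  0.7892, -0.9375],
       [ 0.    ,  0.    ,  0.    ,  1.    ]])}
wrist {'vertical_fov': 71.60062839484044, 'cx': 316.9296051833537, 'cy': 199.09913320272764, 'k1': -0.04170995222526528, 'hand_eye': array([[-0.0015,  0.9512,  0.3085,  0.0785],
       [ 1.    ,  0.0011,  0.0014,  0.0001],
       [ 0.001 ,  0.3086, -0.9512, -0.1414],
       [ 0.    ,  0.    ,  0.    ,  1.    ]])}
```

View pics/scene0.png

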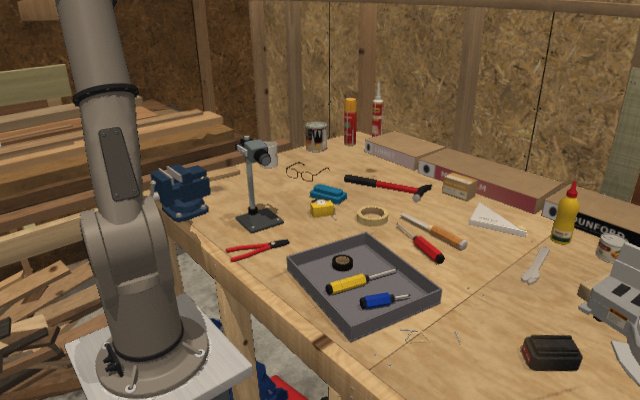

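View pics/top0.png

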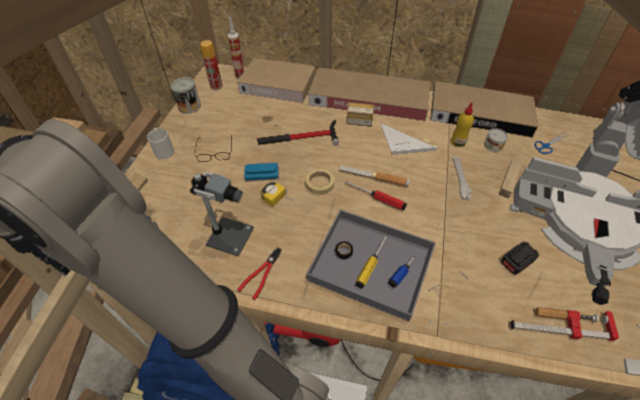

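The blue stub is the rightmost tool in the bin: handle at scene (376,300) and top (401,273), with its tip at scene (408,296) and top (413,258). The camera head is at scene (258,150) and top (215,187). Next I'll set up ray helpers and zoom in.

Create h.py:
```python
import numpy as np, cv2
from station import monitor, eyes, bot
from scipy.spatial.transform import Rotation as R
np.set_printoptions(precision=4,suppress=True)
def cam(n,obs=None):
    i=eyes.camera_info(n); f=200/np.tan(np.radians(i["vertical_fov"])/2)
    if n=="wrist":
        T=np.eye(4);T[:3,:3]=R.from_quat(np.roll(obs["tool_rot"],-1)).as_matrix();T[:3,3]=obs["eef_pos"]
        M=T@np.array(i["hand_eye"])
    else: M=np.linalg.inv(i["view"])
    return f,i["cx"],i["cy"],i["k1"],M
def ray(c,px):
    f,cx,cy,k,M=c; d=np.array([(px[0]-cx)/f,(px[1]-cy)/f]); u=d.copy()
    for _ in range(20): u=d/(1+k*(u@u))
    v=M[:3,:3]@np.array([u[0],-u[1],-1]); return M[:3,3],v/np.linalg.norm(v)
def onz(c,px,z):
    o,v=ray(c,px); return o+v*(z-o[2])/v[2]
def tri(rays):
    A=0;b=0
    for o,v in rays:
        P=np.eye(3)-np.outer(v,v);A=A+P;b=b+P@o
    x=np.linalg.solve(A,b); return x,[np.linalg.norm(np.cross(x-o,v)) for o,v in rays]
def proj(c,p):
    f,cx,cy,k,M=c; q=np.linalg.inv(M)@np.append(p,1); u=np.array([q[0],-q[1]])/-q[2]
    u=u*(1+k*(u@u)); return u*f+[cx,cy]
def blob(im,lo,hi,roi=None):
    m=cv2.inRange(cv2.cvtColor(im,cv2.COLOR_BGR2HSV),lo,hi)
    if roi: z=np.zeros_like(m);x0,y0,x1,y1=roi;z[y0:y1,x0:x1]=m[y0:y1,x0:x1];m=z
    cs,_=cv2.findContours(m,0,1); c=max(cs,key=cv2.contourArea); return c
```

Run:
```python
from h import *
ims={n:cv2.imread(f"pics/{n}0.png") for n in("scene","top","wrist")}
for n,roi in(("scene",(350,280,420,320)),("top",(380,250,425,290))):
    c=cam(n); b=blob(ims[n],(100,120,40),(130,255,255),roi); r=cv2.minAreaRect(b)
    print(n,"blue",r,onz(c,r[0],.0185))
S,T=cam("scene"),cam("top")
for a,b in(((408,296),(413,258)),((366,235),(342,213)),((440,292),(434,243)),((288,263),(309,275)),((352,330),(410,316))): 
    z=.0185 if a[0]==408 else .045
    print(a,onz(S,a,z),onz(T,b,z))
# bench front edge points
print("edge",onz(T,(180,284),0),onz(T,(395,325),0),onz(S,(352,372),0))
big=np.zeros((600,800,3),np.uint8)
big[:,:400]=cv2.resize(ims["scene"][125:245,225:305],(400,600),interpolation=2)
big[:,400:]=cv2.resize(ims["top"][160:265,185:255],(400,600),interpolation=2)
cv2.imwrite("pics/zoom.png",big)
```

```text
scene blue ((377.7869567871094, 300.1258239746094), (12.80218505859375, 26.067798614501953), 79.99201965332031) [ 0.4798 -0.2001  0.0185]
top blue ((399.71954345703125, 273.9756164550781), (9.526599884033203, 19.99024200439453), 38.65980911254883) [ 0.4802 -0.1982  0.0185]
(408, 296) [ 0.5462 -0.2376  0.0185] [ 0.5443 -0.2317  0.0185]
(366, 235) [0.6447 0.0035 0.045 ] [0.6445 0.0116 0.045 ]
(440, 292) [ 0.5865 -0.2987  0.045 ] [ 0.5953 -0.2867  0.045 ]
(288, 263) [0.3895 0.0356 0.045 ] [0.4019 0.06   0.045 ]
(352, 330) [ 0.3415 -0.2547  0.045 ] [ 0.3425 -0.2384  0.045 ]
edge [0.3026 0.4398 0.    ] [ 0.327 -0.206  0.   ] [ 0.2919 -0.3083  0.    ]
```

View pics/zoom.png

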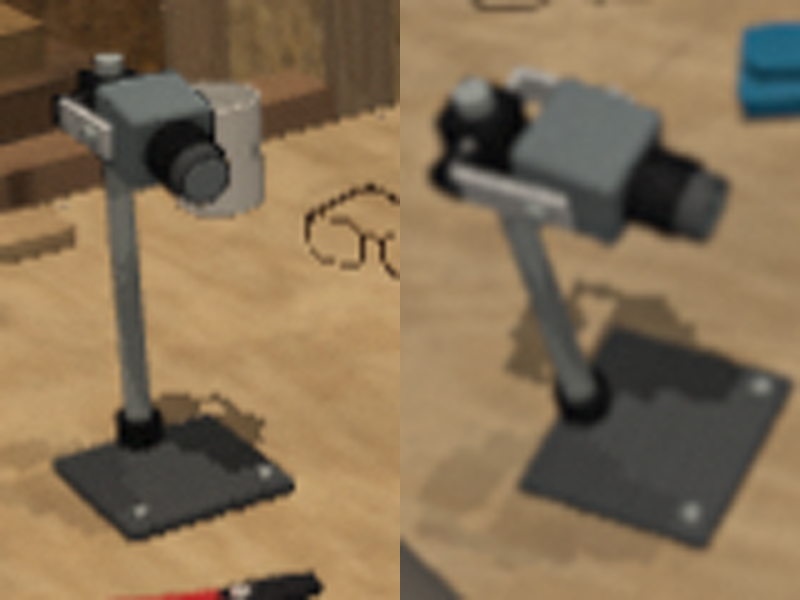

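View pics/wrist0.png

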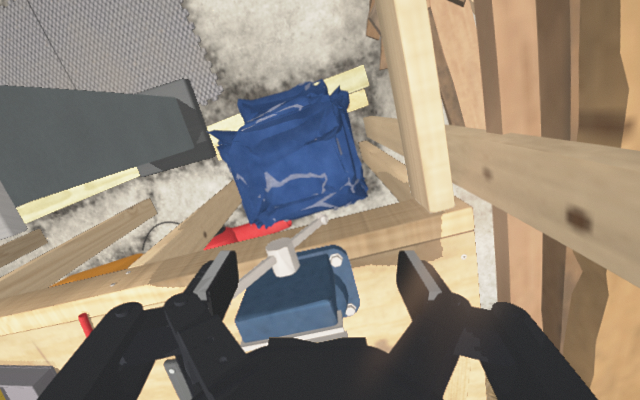

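Run:
```python
from h import *
S,T=cam("scene"),cam("top")
s=lambda p:(p[0]/5+225-.4,p[1]/5+125-.4); t=lambda p:((p[0]-400)/5.714+185-.4,p[1]/5.714+160-.4)
fs=[(55,465),(137,540),(295,487),(207,418)];ft=[(520,487),(710,548),(790,385),(620,330)]
for c,g,P in((S,s,fs),(T,t,ft)):
    X=np.array([onz(c,g(p),.012) for p in P]);print(X, X.mean(0), np.linalg.norm(np.diff(X,axis=0),axis=1))
for nm,a,b in(("lens",(206,180),(719,210)),("topBL",(97,90),(512,152)),("topBR",(178,73),(560,75)),("topFR",(213,108),(660,110)),("topFL",(112,128),(610,190)),("headtop of column",(140,420),(583,395))):
    print(nm,*tri([ray(S,s(a)),ray(T,t(b))]))
print("cams",S[4][:3,3],T[4][:3,3])
```

```text
[[0.4445 0.4012 0.012 ]
 [0.4325 0.2822 0.012 ]
 [0.5459 0.2732 0.012 ]
 [0.5581 0.3919 0.012 ]] [0.4952 0.3371 0.012 ] [0.1196 0.1138 0.1194]
[[0.4458 0.4129 0.012 ]
 [0.4337 0.2947 0.012 ]
 [0.5468 0.2877 0.012 ]
 [0.5611 0.3985 0.012 ]] [0.4969 0.3484 0.012 ] [0.1188 0.1133 0.1118]
lens [0.4947 0.2731 0.2351] [np.float64(0.0005156185246776866), np.float64(0.0005156185246774611)]
topBL [0.4806 0.3668 0.27  ] [np.float64(0.00018453710517852493), np.float64(0.00018453710517851536)]
topBR [0.5358 0.3649 0.2679] [np.float64(0.0015240929930041651), np.float64(0.0015240929930041608)]
topFR [0.5273 0.3112 0.2621] [np.float64(0.0005845210980121164), np.float64(0.000584521098012125)]
topFL [0.464  0.3135 0.2672] [np.float64(0.006251235326127349), np.float64(0.00625123532612733)]
headtop of column [0.5062 0.3954 0.0257] [np.float64(0.0015831413028829567), np.float64(0.0015831413028830482)]
cams [-0.1676 -0.7639  0.6982] [-0.1247 -0.1034  1.0732]
```

Zoom: the lens face is near scene (266,161) and top (240,197), and triangulates to (0.495, 0.273, 0.235). It looks toward −y, slanting down slightly. The wrist view shows the vise below the gripper. Handle centre is (0.480, −0.199) from both views. I'll rise first, then go round the stand on its robot side.

The rows are not in the units I measure in: shifts go in shares of 50 mm and turns go in shares of 180 degrees. I convert before sending: -0.04 m is -0.8, -0.034 m is -0.68.

>>> creep_tool:
  ticks:
    - [[0,0,-0.8,0,1],[0,0,-0.8,0,1],[0,0,-0.8,0,1],[-0.58,-0.68,0,0,1],[-0.58,-0.68,0,0,1],[-0.58,-0.68,0,0,1],[-0.58,-0.68,0,0,1],[-0.58,-0.68,0,0,1],[-0.58,-0.68,0,0,1],[-0.58,-0.68,0,0,1],[-0.58,-0.68,0,0,1]]

```text
t: 1.25
eef_pos: [0.3279, 0.3282, 0.3512]
tool_rot: [-0.0, 0.129, 0.992, 0.0]
contact_force: [1.9, 0.3, 0.3]
gripper_width: 0.997
grasp_force: 0.0
```

Converted, -0.04 m is -0.8, -0.0323 m is -0.646, 0.11 rad is 0.035.

>>> creep_tool:
  ticks:
    - [[-0.55,-0.646,0,0,1],[-0.55,-0.646,0,0,1],[-0.55,-0.646,0,0,1],[-0.55,-0.646,0,0,1],[-0.55,-0.646,0,0,1],[-0.55,-0.646,0,0,1],[-0.332,-0.8,0.4,0,1],[-0.332,-0.8,0.4,0,1],[-0.332,-0.8,0.4,0,1],[-0.332,-0.8,0.4,0,1],[-0.332,-0.8,0.4,0,1],[-0.332,-0.8,0.4,0,1],[-0.332,-0.8,0.4,0,1],[0,0,0,0.035,1],[0,0,0,0.035,1],[0,0,0,0,1],[0,0,0,0,1]]

```text
t: 2.95
eef_pos: [0.478, -0.1994, 0.2112]
tool_rot: [-0.0, 0.235, 0.972, 0.0]
contact_force: [0.4, 0.5, 0.1]
gripper_width: 1.0
grasp_force: 0.0
```

Run:
```python
from h import *
o=monitor.get_obs(); im=eyes.read_camera("wrist"); cv2.imwrite("pics/wrist1.png",im); print(o["t"],o["eef_pos"],o["joint_vel"].max())
c=cam("wrist",o); b=blob(im,(100,120,40),(130,255,255)); r=cv2.minAreaRect(b)
P=[onz(c,p,.0185) for p in cv2.boxPoints(r)]; print(r,onz(c,r[0],.0185),np.array(P)); print(cv2.boundingRect(b))
```

```text
2.95 [ 0.478  -0.1994  0.2112] -0.00025695879544648174
((317.0, 175.5), (51.0, 24.0), 90.0) [ 0.4773 -0.1993  0.0185] [[ 0.4429 -0.1977  0.0185]
 [ 0.4561 -0.1721  0.0185]
 [ 0.5137 -0.2009  0.0185]
 [ 0.4997 -0.228   0.0185]]
(305, 150, 25, 52)
```

View pics/wrist1.png

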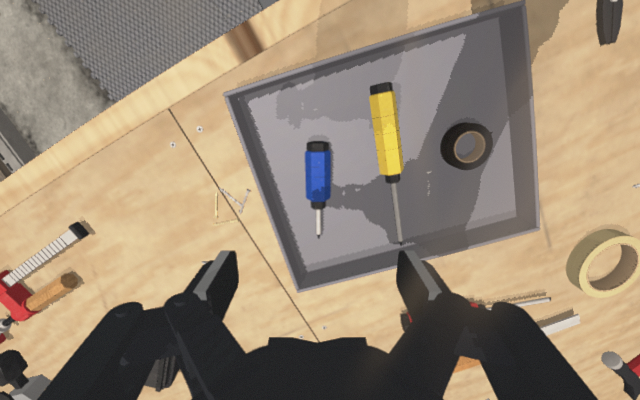

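The wrist view shows the stub: cap end (317,142), blue handle rows 150–202, tip (319,238). The long driver's handle is at (387,130), and the far wall crosses from (300,285) to (540,228).

Run:
```python
from h import *
o=monitor.get_obs(); c=cam("wrist",o)
tip=onz(c,(319,238),.0185); cap=onz(c,(317,142),.03); mid=onz(c,(317,175.5),.029)
print(tip,cap,mid,np.linalg.norm((tip-cap)[:2]))
u=(tip-mid)[:2];u/=np.linalg.norm(u); print("heading",np.degrees(np.arctan2(u[1],u[0])))
RT=R.from_quat(np.roll(o["tool_rot"],-1)).as_matrix()
print("tool -x heading",np.degrees(np.arctan2(-RT[1,0],-RT[0,0])))
for g in(tip[:2]-.087*u,): print("grip",g,"mid-based",mid[:2]+.0*u); print("delta tool",RT.T@(np.append(g,.0185+.0)-o["eef_pos"]))
w=[onz(c,p,.045) for p in((297,288),(540,230),(226,93),(523,3))];print("wall corners",np.array(w))
```

```text
[ 0.5542 -0.2357  0.0185] [ 0.4401 -0.1798  0.03  ] [ 0.4753 -0.198   0.029 ] 0.12709194555896633
heading -25.579849161873728
tool -x heading -27.23652554360976
grip [ 0.4757 -0.1982] mid-based [ 0.4753 -0.198 ]
delta tool [ 0.0026 -0.0001  0.1928]
wall corners [[ 0.5938 -0.2886  0.045 ]
 [ 0.6607  0.0194  0.045 ]
 [ 0.3494 -0.2403  0.045 ]
 [ 0.4095  0.065   0.045 ]]
```

Converted, 0.045 m is 0.9, 0.004 m is 0.08, -0.028 rad is -0.0089.

>>> creep_tool:
  ticks:
    - [[0.052,0,0.8,-0.0089,1],[0,0,0.9,0,1],[0,0,0.9,0,1],[0,0,0.8,0,1],[0,0,0.4,0,1],[0,0,0.24,0,1],[0,0,0.08,0,1],[0,0,0,0,1]]
  grip_n: 60

```text
t: 3.8
eef_pos: [0.4762, -0.1986, 0.0058]
tool_rot: [0.0, 0.223, 0.975, 0.0]
contact_force: [-0.1, 0.1, -0.2]
gripper_width: 0.996
grasp_force: 0.0
```

>>> creep_tool:
  ticks:
    - [[0,0,0,0,0],[0,0,0,0,0],[0,0,0,0,0],[0,0,0,0,0],[0,0,0,0,0],[0,0,0,0,0],[0,0,0,0,0],[0,0,0,0,0]]
  grip_n: 60

```text
t: 4.6
eef_pos: [0.4761, -0.1985, 0.0062]
tool_rot: [0.0, 0.224, 0.975, 0.0]
contact_force: [-2.2, 0.4, 9.7]
gripper_width: 0.327
grasp_force: 58.4
```

Converted, -0.04 m is -0.8, -0.03 m is -0.6.

>>> creep_tool:
  ticks:
    - [[0,0,-0.1,0,0],[0,0,-0.3,0,0],[0,0,-0.6,0,0],[0,0,-0.8,0,0],[0,0,0,0,0],[0,0,0,0,0]]

```text
t: 5.2
eef_pos: [0.4763, -0.1985, 0.0967]
tool_rot: [0.001, 0.223, 0.975, 0.0]
contact_force: [-0.6, 0.3, -1.5]
gripper_width: 0.333
grasp_force: 59.3
```

Run:
```python
from h import *
o=monitor.get_obs(); im=eyes.read_camera("wrist"); cv2.imwrite("pics/wrist2.png",im)
```

```text
(no output)
```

View pics/wrist2.png

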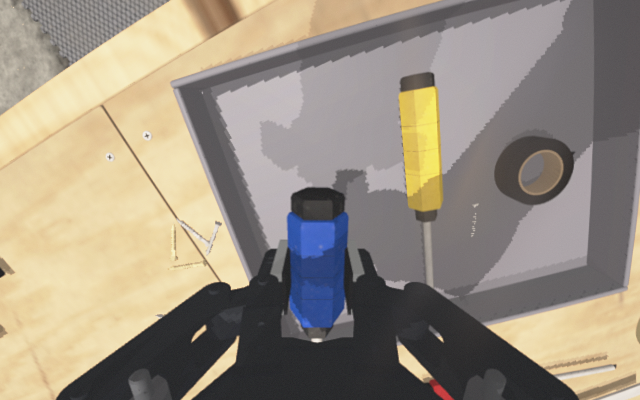

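The stub is gripped (cap at (318,203), handle front at (318,325), tip hidden behind the gripper). The long driver and tape haven't moved. The tool can't tilt, so I'll pivot the stub in the grip over the bin wall, but the slant has to be measured first. I'll view the lens from two wrist positions.

Converted, -0.043 m is -0.86, 0.0426 m is 0.852, -0.149 rad is -0.0474.

>>> creep_tool:
  ticks:
    - [[0,0,-0.8,0,0],[0,0,-0.8,-0.0474,0],[0,0,-0.8,-0.0474,0],[0,0,-0.8,-0.0474,0],[0,0,-0.86,0,0],[-0.268,0.852,0,0,0],[-0.268,0.852,0,0,0],[-0.268,0.852,0,0,0],[-0.268,0.852,0,0,0],[-0.268,0.852,0,0,0],[-0.268,0.852,0,0,0],[-0.268,0.852,0,0,0],[0,0,0,0,0],[0,0,0,0,0],[0,0,0,0,0]]

```text
t: 6.75
eef_pos: [0.57, 0.0978, 0.2974]
tool_rot: [-0.001, 0.003, 1.0, -0.001]
contact_force: [-0.1, 0.1, -0.8]
gripper_width: 0.333
grasp_force: 59.6
```

Create snap.py:
```python
from h import *
import sys,json
o=monitor.get_obs(); im=eyes.read_camera("wrist"); cv2.imwrite(f"pics/{sys.argv[1]}.png",im)
json.dump({k:list(o[k]) for k in("eef_pos","tool_rot")},open(f"pics/{sys.argv[1]}.json","w"))
print(o["eef_pos"],abs(o["joint_vel"]).max(),o["t"])
```

```bash
python3 snap.py A
```

```text
[0.57   0.0978 0.2974] 0.015247216282060556 6.75
```

>>> creep_tool:
  ticks:
    - [[0,0.54,-0.6,0,0],[0,0.54,-0.6,0,0],[0,0.54,-0.4,0,0],[0,0,0,0,0],[0,0,0,0,0]]

```text
t: 7.3
eef_pos: [0.5709, 0.1793, 0.3783]
tool_rot: [0.0, 0.002, 1.0, -0.0]
contact_force: [0.8, 0.3, -1.3]
gripper_width: 0.33
grasp_force: 59.6
```

```bash
python3 snap.py B
```

Run:
```python
import cv2,numpy as np
a=cv2.imread("pics/A.png")[30:270,440:640];b=cv2.imread("pics/B.png")[30:270,400:600]
z=lambda i:cv2.resize(i,(400,480),interpolation=2)
cv2.imwrite("pics/AB.png",np.hstack([z(a),z(b)]))
```

```text
[0.5709 0.1793 0.3783] 0.03287838245187177 7.3
```

View pics/AB.png

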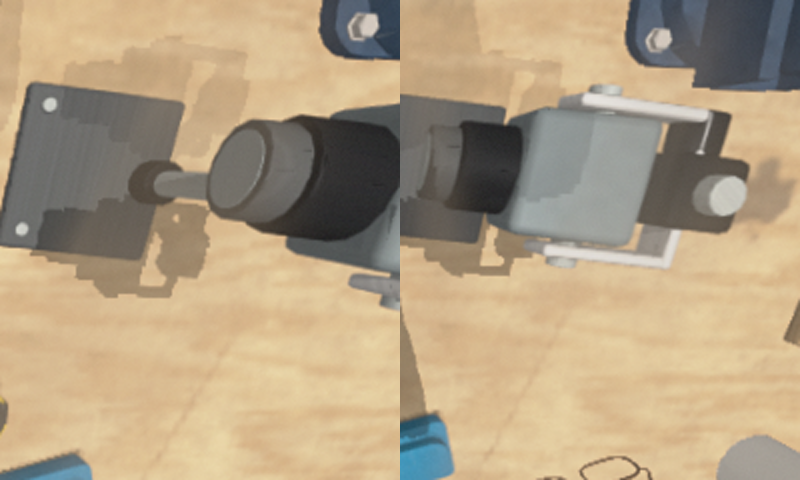

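A (left, ×2, offset (440,30)) shows the lens face centred near (240,171). B (right, offset (400,30)) shows it almost edge-on at about (432,167), with the fork pivots at (605,90) and (562,262). One larger crop should let me read the rim.

Run:
```python
import cv2,numpy as np
a=cv2.imread("pics/A.png")[80:155,530:630];b=cv2.imread("pics/B.png")[65:175,400:500]
a=cv2.resize(a,(800,600),interpolation=2)[:, :]
a=cv2.convertScaleAbs(cv2.resize(a,(500,375)),alpha=1.6,beta=10)
b=cv2.convertScaleAbs(cv2.resize(b,(500,550),interpolation=2),alpha=1.6,beta=10)
o=np.zeros((550,800,3),np.uint8);o[:375,:400]=a[:,:400];o[:,400:]=b[:,:400]
for i in range(0,800,50): o[::5,i]=(0,255,255)
for i in range(0,550,50): o[i,::5]=(0,255,255)
cv2.imwrite("pics/AB2.png",o)
```

```text
(no output)
```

View pics/AB2.png

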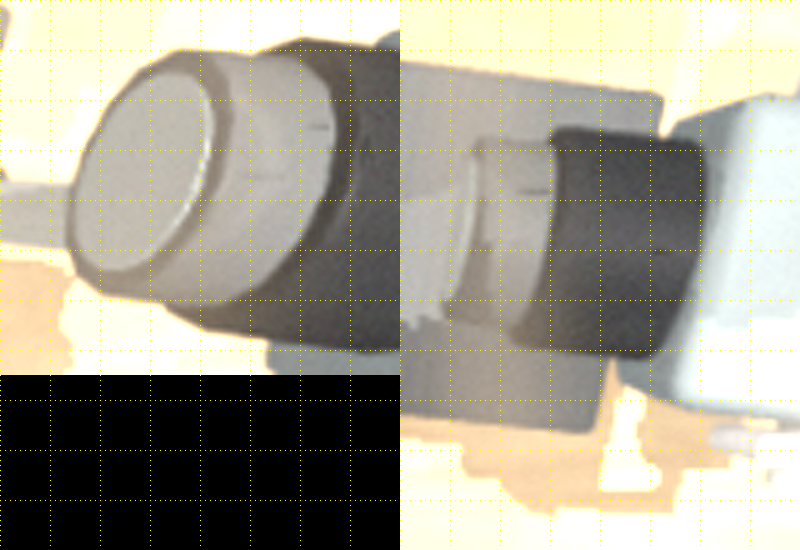

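Create lens.py:
```python
from h import *
import json
from scipy.optimize import least_squares
C={n:cam("wrist",{k:np.array(v) for k,v in json.load(open(f"pics/{n}.json")).items()}) for n in"AB"}
f=lambda p,ox,oy:((p[0]+.5)/5+ox-.5,(p[1]+.5)/5+oy-.5)
rim=[(67,215),(82,150),(110,100),(150,62),(185,50),(215,60),(231,95),(222,145),(195,200),(160,255),(130,285),(105,293),(80,270),(67,240)]
e=cv2.fitEllipse(np.array(rim,np.float32)); print(e)
ra=[ray(C["A"],f(p,530,80)) for p in rim]; ca=ray(C["A"],f(e[0],530,80))
cb=[ray(C["B"],f((p[0]-400,p[1]),400,65)) for p in((475,138),(462,228),(447,318))]
x,err=tri([ca,cb[1]]); print("lens two-view",x,err)
S,T=cam("scene"),cam("top"); 
x3,err=tri([ca,cb[1],ray(S,(206/5+224.6,180/5+124.6)),ray(T,(319/5.714+184.6,210/5.714+159.6))]); print("4-view",x3,err)
def look(p): return np.array([np.cos(p[0])*np.cos(p[1]),np.cos(p[0])*np.sin(p[1]),np.sin(p[0])]) # p: pitch, yaw of lens +x
def res(v,yaw=None):
    c=v[:3];n=look((v[3],v[4])); r=[]
    for o,d in ra:
        h=o+d*((c-o)@n)/(d@n); r.append((np.linalg.norm(h-c)-.018)/.0007)
    o,d=cb[1]; r+=list(np.cross(c-o,d)/.001); r.append((v[4]-1.46)/.08); return r
s=least_squares(res,[*x,.2,1.46]); print("fit",s.x[:3],np.degrees(s.x[3:]),"cost",s.cost)
J=np.linalg.inv(s.jac.T@s.jac);print("sd",np.sqrt(np.diag(J))*[1e3]*1)
# pivots in B and barrel rings
g=lambda p:(p[0]/2+400-.25,p[1]/2+30-.25)
for z in(.25,.255): 
    a,b=onz(C["B"],g((205,90)),z),onz(C["B"],g((162,262)),z);m=(a+b)/2;d=x-m;print("pivot",a,b,m,"span",np.linalg.norm(a-b),"axis yaw/pitch",np.degrees(np.arctan2(-d[1],-d[0])),np.degrees(np.arcsin(-d[2]/np.linalg.norm(d))),np.linalg.norm(d))
print("pivot-axis normal yaw",np.degrees(np.arctan2(*(a-b)[[0,1]]*[1,-1])))
# black-ring: front of black (A ellipse) centre A(270,170)? B left edge of black centre
k=tri([ray(C["A"],f((252,180),530,80)),ray(C["B"],f((135,238),400,65))]);print("ring2",k, "dir",k[0]-x)
# foot corners from A
ft=[onz(C["A"],(p[0]/2+439.75,p[1]/2+29.75),.012) for p in((33,84),(0,245),(145,262),(184,100))];print(np.array(ft))
```

```bash
python3 lens.py
```

```text
((145.95689392089844, 166.77737426757812), (127.15713500976562, 262.72998046875), 25.763315200805664)
lens two-view [0.493  0.2726 0.2361] [np.float64(0.00012392484981025036), np.float64(0.00012392484981029437)]
4-view [0.4934 0.2724 0.2361] [np.float64(0.0005506292510614984), np.float64(0.00036612242081628853), np.float64(0.0008170910300439047), np.float64(0.0009040293499920994)]
fit [0.4932 0.2749 0.2324] [13.9349 82.3833] cost 8.110992062019177
sd [ 0.2581  1.5219  1.7901 10.0912 14.5684]
pivot [0.4612 0.3491 0.25  ] [0.5407 0.3417 0.25  ] [0.5009 0.3454 0.25  ] span 0.07987585937155549 axis yaw/pitch 83.74241716727273 10.756411965905965 0.0744854053700883
pivot [0.4617 0.3459 0.255 ] [0.5398 0.3387 0.255 ] [0.5008 0.3423 0.255 ] span 0.0783952052769721 axis yaw/pitch 83.59763754149309 15.089204118692901 0.07260802067251464
pivot-axis normal yaw -95.28724383209725
ring2 (array([0.4946, 0.2858, 0.2403]), [np.float64(0.00027943483078211233), np.float64(0.00027943483078204)]) dir [0.0016 0.0131 0.0042]
[[0.4389 0.2973 0.012 ]
 [0.5544 0.2868 0.012 ]
 [0.5676 0.4054 0.012 ]
 [0.4478 0.412  0.012 ]]
```

The lens centre is (0.493, 0.273, 0.2355): four views agree within 1 mm, and the pivot span of 80 mm matches the drawing. Line-of-sight yaw is about 84.3°, and pitch about 12.5–13°. AB2 shows the front rim ellipse centred at (146,167) in the A panel. Next I go over the bin's right wall, tip across it, to lever the stub up about 13° in the grip.

The rows are not in the units I measure in: shifts go in shares of 50 mm and turns go in shares of 180 degrees. I convert before sending: -0.0428 m is -0.856, 0.0077 m is 0.154.

>>> creep_tool:
  ticks:
    - [[0.154,-0.856,0,0,0],[0.154,-0.856,0,0,0],[0.154,-0.856,0,0,0],[0.154,-0.856,0,0,0],[0.154,-0.856,0,0,0],[0.154,-0.856,0,0,0],[0.154,-0.856,0,0,0],[0.154,-0.856,0,0,0],[0.154,-0.856,0,0,0]]

```text
t: 8.25
eef_pos: [0.4977, -0.2079, 0.3775]
tool_rot: [-0.001, 0.004, 1.0, 0.0]
contact_force: [0.6, -0.0, -0.1]
gripper_width: 0.326
grasp_force: 59.6
```

>>> creep_tool:
  ticks:
    - [[0,0,0.464,0.0469,0],[0,0,0.464,0.0469,0],[0,0,0.464,0.0469,0],[0,0,0.464,0.0469,0],[0,0,0.464,0.0469,0],[0,0,0.464,0.0469,0],[0,0,0.464,0.0469,0],[0,0,0.464,0.0469,0],[0,0,0.464,0.0469,0],[0,0,0.464,0.0469,0],[0,0,0.464,0.0469,0],[0,0,0.464,0.0469,0],[0,0,0,0,0],[0,0,0,0,0]]

```text
t: 9.65
eef_pos: [0.4989, -0.2058, 0.1]
tool_rot: [-0.0, 0.774, 0.633, -0.001]
contact_force: [0.2, -0.5, -0.0]
gripper_width: 0.331
grasp_force: 59.6
```

Run:
```python
from h import *
o=monitor.get_obs(); M=R.from_quat(np.roll(o["tool_rot"],-1)).as_matrix(); print(o["q"],np.degrees(np.arctan2(-M[1,0],-M[0,0])))
a=eyes.read_camera("scene");b=eyes.read_camera("top");cv2.imwrite("pics/s3.png",a);cv2.imwrite("pics/t3.png",b)
S,T=cam("scene"),cam("top");g=o["eef_pos"]
print(proj(S,g),proj(T,g))
p=proj(S,g).astype(int);q=proj(T,g).astype(int)
cr=lambda i,p:cv2.resize(i[max(p[1]-60,0):p[1]+60,p[0]-40:p[0]+40],(400,600),interpolation=2)
cv2.imwrite("pics/st3.png",np.hstack([cr(a,p),cr(b,q)]))
```

```text
[-0.4211  0.6204  0.9467  2.0352 -0.6845  0.8394  0.7257] -101.41317482268286
[387.0311 269.936 ] [407.6168 255.0596]
```

View pics/st3.png

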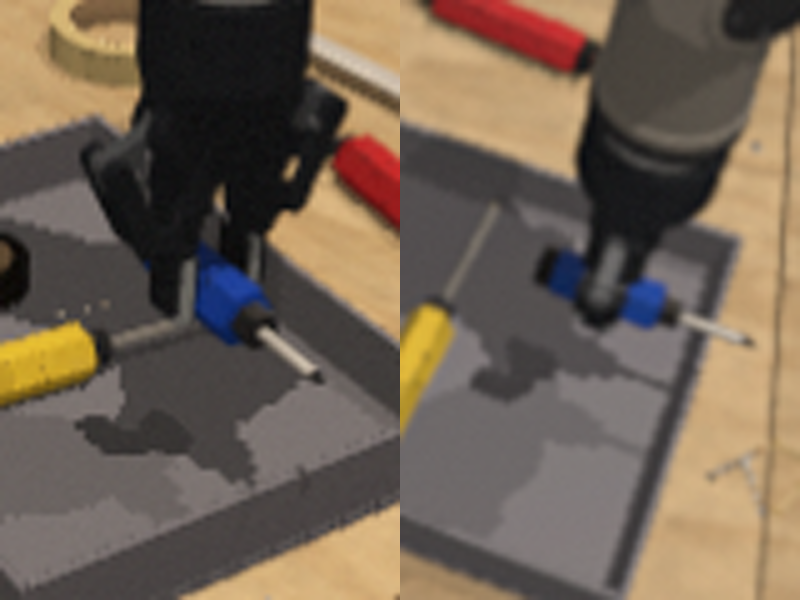

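Left panel (scene): stub tip at (322,379), shank base (262,335). Right panel (top): tip (752,343), shank base (680,318).

Create tip.py:
```python
from h import *
S,T=cam("scene"),cam("top")
def pt(ps,pt_,cs,ct):
    return tri([ray(S,(cs[0]-40+ps[0]/5-.4,cs[1]-60+ps[1]/5-.4)),ray(T,(ct[0]-40+(pt_[0]-400)/5-.4,ct[1]-60+pt_[1]/5-.4))])
def rep(tip,base):
    o=monitor.get_obs();M=R.from_quat(np.roll(o["tool_rot"],-1)).as_matrix()
    d=tip-base; print("tip",tip,"base",base,"len",np.linalg.norm(d),"yaw,pitch",np.degrees([np.arctan2(d[1],d[0]),np.arcsin(d[2]/np.linalg.norm(d))]),"tip in tool",M.T@(tip-o["eef_pos"]))
```

Run:
```python
from tip import *
a,e1=pt((322,379),(752,343),(387,269),(407,255)); b,e2=pt((262,335),(680,318),(387,269),(407,255)); print(e1,e2); rep(a,b)
```

```text
[np.float64(0.0004994509936355259), np.float64(0.0004994509936357262)] [np.float64(8.141497632231555e-05), np.float64(8.141497632227268e-05)]
tip [ 0.4843 -0.2876  0.1111] base [ 0.4922 -0.2471  0.1092] len 0.04132333811514877 yaw,pitch [-101.1453    2.655 ] tip in tool [-0.0835  0.0006 -0.01  ]
```

Converted, 0.03 m is 0.6, 0.02 m is 0.4.

>>> creep_tool:
  ticks:
    - [[0,0,0.6,0,0],[0,0,0.4,0,0],[0,0,0.2,0,0],[0,0,0.06,0,0],[0,0,0.06,0,0]]
  grip_n: 40

```text
t: 10.25
eef_pos: [0.5008, -0.2051, 0.0348]
tool_rot: [0.001, 0.774, 0.633, 0.001]
contact_force: [-0.9, 0.8, 0.3]
gripper_width: 0.334
grasp_force: 59.9
```

>>> creep_tool:
  ticks:
    - [[0,0,0.06,0,0],[0,0,0.06,0,0],[0,0,0.06,0,0],[0,0,0.05,0,0],[0,0,0,0,0],[0,0,0,0,0]]

```text
t: 10.85
eef_pos: [0.501, -0.205, 0.0234]
tool_rot: [0.001, 0.774, 0.633, 0.001]
contact_force: [-0.9, 1.1, 6.5]
gripper_width: 0.329
grasp_force: 61.1
```

>>> creep_tool:
  ticks:
    - [[0,0,-0.2,0,0],[0,0,-0.6,0,0],[0,0,-0.8,0,0],[0,0,0,0,0],[0,0,0,0,0]]
  grip_n: 60

```text
t: 11.35
eef_pos: [0.5009, -0.2047, 0.1036]
tool_rot: [0.001, 0.774, 0.633, 0.001]
contact_force: [-0.3, 1.0, -1.5]
gripper_width: 0.328
grasp_force: 60.1
```

Run:
```python
from tip import *
o=monitor.get_obs();g=o["eef_pos"];a=eyes.read_camera("scene");b=eyes.read_camera("top")
p=proj(S,g).astype(int);q=proj(T,g).astype(int);print(p,q)
cr=lambda i,p:cv2.resize(i[max(p[1]-60,0):p[1]+60,p[0]-40:p[0]+40],(400,600),interpolation=2)
cv2.imwrite("pics/st4.png",np.hstack([cr(a,p),cr(b,q)]))
```

```text
[387 268] [407 253]
```

Create shank.py:
```python
from tip import *
def shank(im,blue):
    hsv=cv2.cvtColor(im,cv2.COLOR_BGR2HSV); (bx,by)=blue
    m=cv2.inRange(hsv,(0,0,125),(179,60,255)); z=np.zeros_like(m); z[int(by)-30:int(by)+40,int(bx)-25:int(bx)+45]=255
    cs,_=cv2.findContours(m&z,0,1)
    for c in cs:
        if cv2.contourArea(c)>5 and cv2.contourArea(c)<300: 
            P=c[:,0]; r=cv2.minAreaRect(c); print(r,"left",P[P[:,0].argmin()],"right",P[P[:,0].argmax()])
```

Run:
```python
from shank import *
o=monitor.get_obs();g=o["eef_pos"]
for n,c in(("s3",S),("t3",T)): 
    im=cv2.imread(f"pics/{n}.png"); p=proj(c,g); print(n,p);shank(im,p)
for n,c in(("scene",S),("top",T)):
    im=eyes.read_camera(n); cv2.imwrite(f"pics/{n}5.png",im); p=proj(c,g); print(n,p);shank(im,p)
```

```text
s3 [386.7716 268.7542]
((387.5, 305.0), (11.0, 4.0), -0.0) left [382 304] right [393 306]
((401.0735168457031, 296.0440979003906), (11.490405082702637, 11.661903381347656), 30.963754653930664) left [395 295] right [409 294]
((365.5, 290.0), (4.0, 9.0), 90.0) left [361 288] right [370 288]
((412.2168273925781, 290.7522277832031), (14.298956871032715, 5.550252914428711), 41.18592834472656) left [406 287] right [418 295]
((404.1720886230469, 278.8934020996094), (12.931726455688477, 2.688774585723877), 39.80556869506836) left [399 275] right [410 282]
((363.3773498535156, 251.32073974609375), (10.988844871520996, 4.39553689956665), 74.05460357666016) left [361 247] right [367 256]
t3 [407.1488 254.318 ]
((402.0, 288.5), (9.0, 24.0), 90.0) left [390 293] right [414 288]
((407.9482727050781, 274.8793029785156), (20.24079132080078, 10.584633827209473), 21.801410675048828) left [399 270] right [419 274]
((415.5, 265.5), (9.0, 15.0), 90.0) left [408 263] right [423 261]
((429.4500427246094, 259.1500244140625), (12.965337753295898, 4.427187919616699), 18.434947967529297) left [423 258] right [
[... 677 characters left out ...]
.648704528808594, 2.2188007831573486), 33.6900634765625) left [399 272] right [409 278]
top [407.1488 254.318 ]
((402.0, 288.5), (9.0, 24.0), 90.0) left [390 293] right [414 288]
((407.2876892089844, 275.23284912109375), (21.067407608032227, 11.938197135925293), 20.556045532226562) left [398 270] right [419 274]
((414.44122314453125, 263.7353210449219), (15.279744148254395, 9.45888900756836), 14.03624439239502) left [407 262] right [423 261]
((429.0000305175781, 258.5), (11.043525695800781, 8.021086692810059), 54.462318420410156) left [423 256] right [435 261]
((421.23114013671875, 250.18397521972656), (10.295629501342773, 3.010986089706421), 29.05460548400879) left [416 249] right [425 254]
```

Run:
```python
from tip import *
psi=np.radians(-101.3); h=np.array([np.cos(psi),np.sin(psi),0])
def pitch(c,cen,ang):
    a=np.radians(ang);u=6*np.array([np.cos(a),np.sin(a)]);_,v1=ray(c,np.array(cen)-u);_,v2=ray(c,np.array(cen)+u)
    n=np.cross(v1,v2); return np.degrees(np.arctan2(-(n@h),n[2]))%180
# line angle: intensity-weighted PCA over the bright ridge
for nS,nT,z in(("s3","t3",.1),("scene5","top5",.1036)):
    for nm,c,box in((nS,S,(399,268,413,288)),(nT,T,(422,250,441,268))):
        im=cv2.imread(f"pics/{nm}.png"); hsv=cv2.cvtColor(im,cv2.COLOR_BGR2HSV).astype(float)
        x0,y0,x1,y1=box; w=np.clip(hsv[y0:y1,x0:x1,2]-60,0,None)*(hsv[y0:y1,x0:x1,1]<65)
        if c is S: # ridge: per-column
            w[w<40]=0
        print(nm); print(hsv[y0:y1,x0:x1,2].astype(int) if c is S else '')
for c,cen,ang in((S,(404.17,278.9),39.8),(S,(404,275),33.7),(S,(404,275),31)): print(cen,ang,pitch(c,cen,ang))
```

```text
s3
[[ 94  64  56  57  60  65  66  65  64  65  64  64  67  72]
 [ 99  86  53  58  64  62  64  65  66  64  66  65  64  64]
 [ 75  82  62  59  65  66  66  63  65  65  65  64  65  65]
 [ 65  64  64  58  63  64  65  64  67  63  67  66  64  64]
 [ 50  44  43  59  64  64  65  63  62  64  65  67  66  64]
 [ 32  24  28  58  76  67  67  64  64  65  65  67  65  65]
 [ 89  99  30  63  95  74  66  66  65  65  65  62  67  65]
 [160 176 145  82 106  99  82  67  65  64  62  63  64  66]
 [128 171 183 159 115 107 105  92  71  64  64  64  64  64]
 [ 59 115 165 187 176 129 103 106  94  75  66  65  65  62]
 [ 54  80 118 161 189 186 140 104 105  93  72  66  64  63]
 [ 71  72  81 110 157 189 190 152 106 106  97  78  64  64]
 [ 74  72  72  75 103 149 184 200 170 114 106 105  91  70]
 [ 74  73  72  71  73  96 141 181 203 180 124 107 105  94]
 [ 72  76  73  73  71  75  90 132 177 199 183 131 107 106]
 [ 73  74  73  73  74  74  73  85 125 153 109  63  93 107]
 [ 74  75  73  71  73  72  71  72  80  77  54  39  78 104]
 [ 73  72  73  73  72  73  72  98 124 117  93  61  67 109]
 [ 73  73  73  73  73  72  75 101 1
[... 687 characters left out ...]
 74  72  77  81  78  92 105 120 140 173 156  72  61  64]
 [ 71  74  72  72  75  76  91 104 106 114  83  41  55  63]
 [ 73  73  73  71  74  74  74  99 114  95  66  44  48  60]
 [ 73  71  74  70  74  71  72  75  92 106 105 106  98  88]
 [ 72  75  72  73  73  74  73  71  74  91 107 104 107 108]
 [ 72  72  74  70  72  72  73  73  74 103 124 116 106 107]
 [ 72  69  72  72  75  71  73  72 102 125 124 124 115 108]
 [ 71  74  71  73  73  72  99 124 124 126 124 123 124 126]
 [ 74  72  73  74  72  73 101 126 125 125 127 126 125 125]
 [ 72  71  73  75 100 124 125 125 124 126 124 127 124 125]]
top5

(404.17, 278.9) 39.8 179.45254809918634
(404, 275) 33.7 5.831167968957175
(404, 275) 31 8.548381297839228
```

The stub pivoted to about 6°, roughly half of what's needed. I'll go again, slightly farther over the wall and a bit deeper.

Converted, 0.03 m is 0.6, -0.006 m is -0.12.

>>> creep_tool:
  ticks:
    - [[-0.12,0,0.6,0,0],[0,0,0.6,0,0],[0,0,0.24,0,0],[0,0,0.06,0,0],[0,0,0.06,0,0],[0,0,0.06,0,0],[0,0,0.06,0,0],[0,0,0.044,0,0],[0,0,0,0,0],[0,0,0,0,0]]
  grip_n: 40

```text
t: 12.55
eef_pos: [0.4986, -0.2109, 0.0175]
tool_rot: [-0.0, 0.775, 0.632, 0.0]
contact_force: [-4.9, 2.1, 7.5]
gripper_width: 0.328
grasp_force: 63.1
```

>>> creep_tool:
  ticks:
    - [[0,0,-0.2,0,0],[0,0,-0.6,0,0],[0,0,-0.924,0,0],[0,0,0,0,0],[0,0,0,0,0]]
  grip_n: 60

```text
t: 13.05
eef_pos: [0.5002, -0.2107, 0.1041]
tool_rot: [0.001, 0.774, 0.633, 0.001]
contact_force: [-0.3, 0.2, -1.4]
gripper_width: 0.325
grasp_force: 61.3
```

Create ridge.py:
```python
from tip import *
def pitch(c,cen,ang,psi):
    h=np.array([np.cos(psi),np.sin(psi),0]); a=np.radians(ang);u=6*np.array([np.cos(a),np.sin(a)]);_,v1=ray(c,np.array(cen)-u);_,v2=ray(c,np.array(cen)+u)
    n=np.cross(v1,v2); return (np.degrees(np.arctan2(-(n@h),n[2]))+90)%180-90
def run(im,c,box,psi,thr=120):
    x0,y0,x1,y1=box; v=cv2.cvtColor(im,cv2.COLOR_BGR2HSV)[y0:y1,x0:x1].astype(float)
    w=np.clip(v[...,2]-thr,0,None)**2; w[v[...,1]>60]=0
    y,x=np.mgrid[y0:y1,x0:x1]; k=w>0
    C=np.cov(np.stack([x[k],y[k]]),aweights=w[k]); cen=np.average(np.stack([x[k],y[k]]),axis=1,weights=w[k])
    l,e=np.linalg.eigh(C); d=e[:,1]*np.sign(e[0,1]); ang=np.degrees(np.arctan2(d[1],d[0])); print(cen,ang,"ratio",l,"pitch",pitch(c,cen,ang,psi)); return cen
```

Run:
```python
from ridge import *
psi=np.radians(-101.3)
run(cv2.imread("pics/s3.png")[:, :],S,(399,273,410,284),psi,140)
run(cv2.imread("pics/scene5.png"),S,(399,270,410,279),psi,135)
im=eyes.read_camera("scene");cv2.imwrite("pics/scene6.png",im);cv2.imwrite("pics/top6.png",eyes.read_camera("top"))
print(cv2.cvtColor(im,cv2.COLOR_BGR2HSV)[264:282,396:416,2]); run(im,S,(400,266,412,278),psi,140)
```

```text
[404.8939 279.3048] 38.66918041320134 ratio [ 0.1853 11.437 ] pitch 0.7717279147696843
[404.8864 275.2874] 33.144025082482365 ratio [0.1712 9.4381] pitch 6.368950163741829
[[146 140 135 133 125 109  71  57  59  66  69  86 113 151 189 205 207 206
  205 204]
 [136 129 111  94  89 102  97  64  62  64  65  65  76 106 148 174 195 211
  211 208]
 [117  78  63  56  62  69  80  75  57  64  65  67  66  71  97 131 156 188
  206 209]
 [ 92  35  37  44  56  51  46  49  55  66  67  65  64  61  69  81 107 154
  192 205]
 [ 62  28  30  32  39  33  30  30  44  63  63  66  67  66  64  65  70 108
  149 174]
 [ 37  27  30  28  28  54  78  54  36  53  65  64  65  66  67  68  62  67
   99 130]
 [ 29  26  28  30  41 100 155 152 120  73  65  67  67  65  66  64  65  63
   69  83]
 [ 41  23  29  29  41  91 1
[... 294 characters left out ...]
138  75
   67  66]
 [ 70  68  69  67  62  55  54  78  99  81  70  78  98 131 163 137  66  55
   61  63]
 [ 71  70  71  72  72  65  58  78 107 105  91  70  67  76 103  79  33  42
   54  62]
 [ 73  74  74  71  72  71  74  94 106 107 105  94  75  68  67  65  59  48
   52  62]
 [ 75  74  70  73  73  73  95 120 115 107 107 105  93  75  67  66  65  63
   64  64]
 [ 73  72  73  72  72  74  78  81  77  71  86 107 107  99  79  65  65  63
   63  63]
 [ 71  71  71  72  73  74  73  73  73  70  80  98 106 106 105  90  68  66
   65  66]
 [ 71  73  75  71  72  72  75  75  75  72  73  66  86 108 106 106  92  74
   65  65]]
[407.9585 272.9547] 26.046117750354625 ratio [0.1672 6.9924] pitch 12.647757296216554
```

Pitch now reads 12.6°, against the wanted 12.5–13°. Next I locate the tip in the tool frame and work out the move.

Run:
```python
from ridge import *
im=cv2.imread("pics/top6.png");print(cv2.cvtColor(im,cv2.COLOR_BGR2HSV)[248:268,420:444,2]);print(cv2.cvtColor(cv2.imread("pics/t3.png"),cv2.COLOR_BGR2HSV)[256:268,428:444,2])
o=monitor.get_obs();g=o["eef_pos"];M=R.from_quat(np.roll(o["tool_rot"],-1)).as_matrix()
print("pred top px",proj(T,g+M@[-.0815,0,-.0287]),"pred scene",proj(S,g+M@[-.0815,0,-.0287]))
for t in((438,261),(438,260)): print(t,*[M.T@(x-g) if i==0 else x for i,x in enumerate(tri([ray(S,(412,275.8)),ray(T,t)]))])
```

```text
[[120 115 114 111 108 105 105  98  81  68  61  68 100 139 178 196 199 200
  200 201 203 205 185 149]
 [128 122 121 121 114 115 112 104  84  67  62  73 109 142 181 195 196 195
  196 199 203 201 172 151]
 [146 136 123 124 126 125 118  98  75  65  63  83 122 157 187 195 195 195
  198 203 206 201 169 145]
 [152 136 118 117 129 132 126 103  76  62  69 101 138 177 191 194 196 198
  203 207 209 202 171 143]
 [148 126 102 107 122 127 125 103  74  63  72 109 144 181 193 193 196 199
  206 209 209 203 172 149]
 [142 108  75  81  91  98  97  82  66  62  79 121 161 189 195 195 196 197
  203 206 207 199 165 155]
 [126  89  58  63  66  68  72  67  60  64  92 134 176 194 196 196 196 197
  200 201 203 193 155 157]
 [108  67  49  53  61  82 102 104  91  85 107 137 176 193 194 193 194 195
  197 199 200 189 152 163]
 [100  53  36  39  58 109 150 163 154 141 141 155 180 188 191 191 193 195
  195 198 199 186 149 168]
 [ 97  51  34  31  45  90 129 150 158 167 175 181 182 181 183 185 192 193
  195 198 201 185 145 171]
 [ 98  74  64  57  49  64  82  93 105 130 152 166 174 181 186 193 192 185
  182 184 193 18
[... 1302 characters left out ...]
210 208 188 149 187]
 [123 164 176 175 174 185 186 162 150 185 208 211 209 189 151 190]
 [143 193 205 199 182 170 166 136 109 140 195 210 210 191 151 188]
 [155 198 211 210 204 201 198 184 164 165 191 208 211 191 150 183]
 [168 200 209 208 208 208 209 208 203 202 205 209 209 188 148 178]
 [174 202 210 211 211 206 205 204 207 208 210 210 206 186 147 177]
 [193 208 211 213 211 208 205 202 203 205 208 207 202 179 150 178]]
pred top px [439.5443 260.0979] pred scene [411.9093 277.8421]
(438, 261) [-0.0791 -0.0017 -0.0307] [np.float64(0.0035285736973897364), np.float64(0.003528573697389642)]
(438, 260) [-0.078   0.0004 -0.03  ] [np.float64(0.0023746479556079284), np.float64(0.002374647955608025)]
```

Run:
```python
from ridge import *
o=monitor.get_obs();g=o["eef_pos"];M=R.from_quat(np.roll(o["tool_rot"],-1)).as_matrix()
for t in((440,259.7),): print(t,*[M.T@(x-g) if i==0 else x for i,x in enumerate(tri([ray(S,(412,275.8)),ray(T,t)]))])
```

```text
(440, 259.7) [-0.0821 -0.0015 -0.0345] [np.float64(0.0005862966205219275), np.float64(0.0005862966205220232)]
```

>>> creep_tool:
  ticks:
    - [[0,0,-0.8,0,0],[0,0,-0.8,0,0],[0,0,-0.8,0,0],[0,0,0,-0.0469,0],[0,0,0,-0.0469,0],[0,0,0,-0.0469,0],[0,0,0,-0.0469,0],[0,0,0,-0.0469,0],[0,0,0,-0.0469,0],[0,0,0,-0.0469,0],[0,0,0,-0.0469,0],[0,0,0,-0.0469,0],[0,0,0,-0.0469,0],[0,0,0,-0.0469,0],[0,0,0,-0.0469,0],[0,0,0,-0.0469,0],[0,0,0,-0.0469,0],[0,0,0,-0.0469,0],[0,0,0,-0.0469,0],[0,0,0,-0.0469,0]]

```text
t: 15.15
eef_pos: [0.4982, -0.2103, 0.2211]
tool_rot: [-0.001, -0.361, 0.933, 0.001]
contact_force: [-0.2, -0.4, 0.2]
gripper_width: 0.33
grasp_force: 61.3
```

>>> creep_tool:
  ticks:
    - [[0,0,0,-0.0469,0],[0,0,0,-0.0469,0],[0,0,0,-0.0469,0],[0,0,0,-0.0469,0],[0,0,0,-0.0469,0],[0,0,0,0,0],[0,0,0,0,0]]

```text
t: 15.85
eef_pos: [0.4939, -0.2117, 0.211]
tool_rot: [-0.011, -0.565, 0.825, 0.01]
contact_force: [-1.0, -0.3, 0.1]
gripper_width: 0.328
grasp_force: 61.3
```

Create st.py:
```python
from h import *
o=monitor.get_obs();M=R.from_quat(np.roll(o["tool_rot"],-1)).as_matrix()
print(o["eef_pos"],"psi",np.degrees(np.arctan2(-M[1,0],-M[0,0])),"to go tool",M.T@(np.array([.4794,.1342,.1927])-o["eef_pos"]),o["q"])
```

```bash
python3 st.py
```

```text
[ 0.4939 -0.2117  0.211 ] psi 68.75683938460396 to go tool [-0.3173  0.1383  0.0204] [ 0.5444  0.308  -0.3127  1.869   0.113   1.0109  2.9534]
```

Converted, -0.034 m is -0.68, 0.0173 m is 0.346, -0.09 rad is -0.0286.

>>> creep_tool:
  ticks:
    - [[-0.68,0.346,0,0,0],[-0.68,0.346,0,0,0],[-0.68,0.346,0,0,0],[-0.68,0.346,0,0,0],[-0.68,0.346,0,0,0],[-0.68,0.346,0,0,0],[-0.68,0.346,0,0,0],[0,0,0,-0.0286,0],[0,0,0,-0.0286,0],[0,0,0,-0.0286,0],[0,0,0,0,0],[0,0,0,0,0]]

```text
t: 17.05
eef_pos: [0.4671, 0.0554, 0.2134]
tool_rot: [-0.009, -0.671, 0.741, 0.01]
contact_force: [0.0, -0.4, -1.3]
gripper_width: 0.33
grasp_force: 61.3
```

```bash
python3 st.py
```

```text
[0.4671 0.0554 0.2134] psi 84.33282507244868 to go tool [-0.0796 -0.0051  0.0206] [ 0.2161  0.2163 -0.5198  2.0013  0.1156  0.9808  2.6819]
```

Converted, -0.0198 m is -0.396, 0.01 m is 0.2.

>>> creep_tool:
  ticks:
    - [[-0.396,-0.05,0.2,0,0],[-0.396,-0.05,0.2,0,0],[0,0,0,0,0],[0,0,0,0,0]]

```text
t: 17.45
eef_pos: [0.4752, 0.0942, 0.1933]
tool_rot: [-0.009, -0.672, 0.74, 0.011]
contact_force: [0.3, 0.5, -0.9]
gripper_width: 0.331
grasp_force: 61.3
```

```bash
python3 st.py
```

Run:
```python
from tip import *
o=monitor.get_obs();M=R.from_quat(np.roll(o["tool_rot"],-1)).as_matrix();print("z axis",M[:,2],"-x axis",-M[:,0])
t=o["eef_pos"]+M@[-.06,0,-.025]
out=[]
for n,c in(("scene",S),("top",T)):
    im=eyes.read_camera(n);cv2.imwrite(f"pics/{n}7.png",im);p=proj(c,t).astype(int);print(n,p,proj(c,t))
    out.append(cv2.resize(im[p[1]-50:p[1]+50,p[0]-35:p[0]+32],(402,600),interpolation=2))
cv2.imwrite("pics/st7.png",np.hstack(out)[:,:800])
```

```text
[0.4752 0.0942 0.1933] psi 84.44652445090183 to go tool [-0.0403 -0.0003  0.0006] [ 0.1469  0.2695 -0.5377  1.992   0.1526  0.9476  2.577 ]
z axis [-0.0282  0.0029 -0.9996] -x axis [0.0968 0.9953 0.0001]
scene [286 179] [286.8    179.0073]
top [280 211] [280.9464 211.7123]
```

View pics/st7.png

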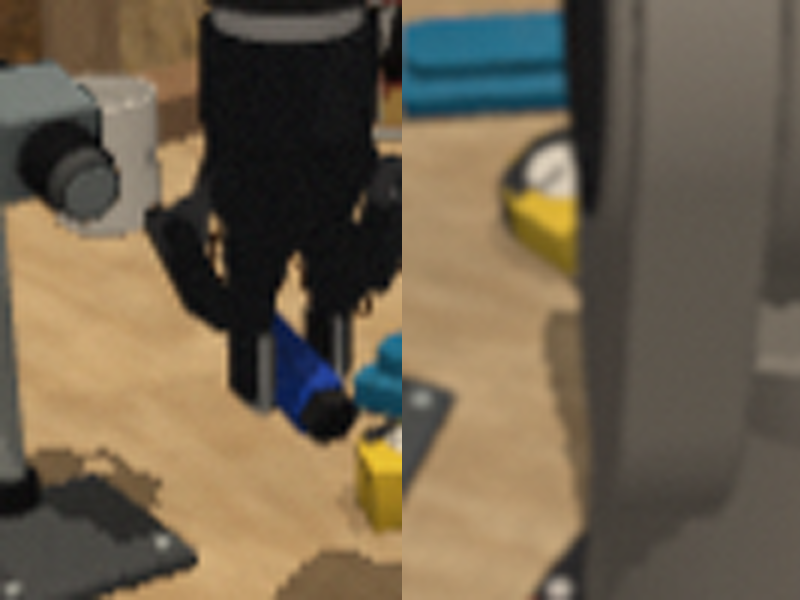

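The left panel shows the cap end at about (333,413) and the lens at (92,192). The tip is hidden behind the fingers in the scene view and behind the arm in the top view. I'll check the tip position by intersecting the rays with the stub's own vertical plane, and the cap the same way.

Run:
```python
from tip import *
def pl(c,px,g,psi,off=0):
    h=np.array([np.cos(psi),np.sin(psi),0]);n=np.array([-h[1],h[0],0]);o,v=ray(c,px);x=o+v*((g-o)@n+off)/(v@n);return (x-g)@h,(x-g)[2]
g3=np.array([.4989,-.2058,.1]);g6=np.array([.5002,-.2107,.1041]);p=np.radians(-101.3)
print("before S,T",pl(S,(411,284.4),g3,p),pl(T,(437,263.2),g3,p));print("after",pl(S,(412,275.8),g6,p),pl(T,(440,259.7),g6,p))
g7=np.array([.4752,.0942,.1933]);
for a in((330,410),(336,416)): print("cap",pl(S,(251+a[0]/6-.4,129+a[1]/6-.4),g7,np.radians(84.45)))
```

```text
before S,T (np.float64(0.0854536196995269), np.float64(0.013603416352737957)) (np.float64(0.08286454680494422), np.float64(0.012751872768972466))
after (np.float64(0.07880217820130739), np.float64(0.030033350528542585)) (np.float64(0.08190989544804965), np.float64(0.026734677445246463))
cap (np.float64(-0.034832305761447795), np.float64(0.007667659058543913))
cap (np.float64(-0.03953445477060183), np.float64(0.0066294414951548475))
```

The estimates agree: tip about 81.5 mm ahead and 28.5 mm above the TCP, pitch 11–12.5°. Final approach.

Converted, -0.015 m is -0.3, 0.0006 m is 0.012.

>>> creep_tool:
  ticks:
    - [[-0.3,0,0.012,0,0],[-0.26,0,0,0,0],[-0.16,0,0,0,0],[-0.086,0,0,0,0],[0,0,0,0,0],[0,0,0,0,0],[0,0,0,0,0],[0,0,0,0,0]]

```text
t: 18.35
eef_pos: [0.4792, 0.1338, 0.1929]
tool_rot: [-0.009, -0.672, 0.741, 0.01]
contact_force: [0.1, 0.2, -0.8]
gripper_width: 0.331
grasp_force: 61.3
```

```bash
python3 st.py
```

Run:
```python
from tip import *
# 2nd look at lens vs. tip: is anything of the shank visible left of the fingers in the scene view?
o=monitor.get_obs();M=R.from_quat(np.roll(o["tool_rot"],-1)).as_matrix();t=o["eef_pos"]+M@[-.0815,0,-.0285]
L=np.array([.4932,.2729,.2352]);print("tip est",t,"to lens",L-t,np.linalg.norm(L-t),abs(o["joint_vel"]).max())
```

```text
[0.4792 0.1338 0.1929] psi 84.43887884710031 to go tool [-0.0004 -0.0001  0.0002] [ 0.0819  0.2942 -0.5543  1.9643  0.1697  0.9556  2.4896]
tip est [0.4879 0.2148 0.2215] to lens [0.0053 0.0581 0.0137] 0.05994420542396141 0.0031701454225277377
```

```bash
python3 -c "
from station import bot
print(bot.hand_in())"
```

```text
the job is handed in; nothing more can be done
None
```

I handed the job in at about 18.4 s with the stub held still in front of the lens: tip about 60 mm from the lens centre and blade raised about 11–12.5° toward it, against a line of sight measured at roughly 13°. Neither fixed camera could see the tip in the final pose, so its position there is worked out from sightings at the bin and the arm's readings.

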